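Load the sample rack in order

TASK

Load the white sample rack in order: first stand the blue-capped vial from the open bench in the pocket marked with one dot, then the orange-capped vial in the pocket marked with two dots. Both end upright on the bottoms of their pockets and let go; do not tip them over on the way, and leave the white-capped vial on the bench where it stands.

Things in the scene. Friction and masses are not known exactly. Their poses are not given: they have to be found in the camera images.
- blue_vial_mid (a point): Centre, half-way up, of a clear glass vial with a blue screw cap that stands upright loose on the bench: round, 27 mm across, 61 mm tall, 35 g. z axis points up along the vial. Grip it across its diameter from above, at half height or higher, so that the fingertips clear the rack when it stands in its pocket.
- orange_vial_mid (a point): Centre, half-way up, of a clear glass vial with an orange screw cap that stands upright loose on the bench: round, 25 mm across, 63 mm tall, 30 g. z axis points up along the vial. Grip it like the blue one.
- white_vial_mid (a point): Centre, half-way up, of a clear glass vial with a white screw cap that stands upright loose on the bench: round, 25 mm across, 61 mm tall. It is not wanted in the rack and stays where it is.
- pocket_1 (a point): Centre of the mouth, level with the rack's top, of the pocket marked with one black dot. The rack is a fixed white block, 88 x 200 x 20 mm, with three empty round pockets in a row 60 mm apart, numbered by one to three black dots on the strip beside them; each is 41 mm across and 12 mm deep, its flat grey bottom 8 mm above the bench.
- pocket_2 (a point): Centre of the mouth of the pocket marked with two dots, next to pocket one; same size. Axes of both points: x across the row, from the dots to the pocket; y along the row, from pocket two to pocket one; z up. Fingers that close along x stay clear of vials in neighbouring pockets.
Mind the look-alikes: they are no part of the job. Leave any turquoise look-alike of the part that bears blue_vial_mid alone.

How it is judged:
By the outcome, as a careful person would: the job done as asked, in the order asked, and still so for the second after the job is handed in, with the robot touching nothing.
It also fails if it takes over 56 s, if anything falls off the work surface, if the arm or the gripper's body presses on something with over 40 N, if the wrist force passes 120 N, or if a joint passes its speed limit or range.

ROBOT

A 6-joint arm with a two-finger parallel gripper is mounted at the origin on a cart in front of the work surface, level with it; the furniture and walls round the work are solid. World frame = base frame: x ahead of the robot, y to its left, z up, the work surface at z = 0. Lengths are in m, angles in rad, forces in N, time in s.
With the tool pointing down it reaches from about 0.275 to 0.825 m from the base axis. Payload 5.2 kg.
Tool frame: the origin (TCP) lies at the very end of the fingers, on their centre line; the grasp point (between the pads) lies 19 mm behind it (ctrl.tcp_to_grasp is the distance from the TCP to the grasp point, in m); z points along the fingers, y is the line along which they close (so a half turn about z gives the same grasp; the last joint's range is limited). The gripper opens to 93 mm and grips with 3 to 60 N. Pads are 15 mm wide; open, the fingers measure 128 mm over their backs; the gripper's body (75 mm by 188 mm) begins 65 mm behind the grasp point.
Start: joints at [1.054, 0.259, 1.535, -0, 1.348, -0.203], TCP at [0.17, 0.523, 0.219] pointing down, gripper open.
Joint ranges: [-3.14, 3.14], [-0.91, 2.08], [0.19, 2.58], [-1.22, 4.36], [0.22, 2.71], [-3.12, 3.12]. Speed limits (rad/s): [2.57, 2.57, 3.14, 3.14, 3.14, 3.14].

INTERFACE

Orientations are given as a unit quaternion [w, x, y, z].
In Python, from rig import ctrl gives the robot as it stands.
- The arm moves only by the tool play_rows, never from a script. Its argument "commands" is a list of rows, each a list of 5 numbers: the shift along the tool's x, y, z in m, then the turn about the tool's z in degrees, then the gripper command: -1 is shut, 1 is fully open, values between are in proportion. In form: [[x, y, z, twist, grip], ...]. A call has 1 to 20 rows; each row is the pose to reach, as a shift and turn from the pose commanded when the call began, along the tool's axes at that moment; what a row does not reach only later rows make up. A row lasts 1/10 s, in which the tool goes at most 50 mm and 8.59 degrees, less where a joint would pass 70% of its speed; a pose out of reach is approached as far as the arm can. A call with a gripper value outside its range is refused whole. The fingers move at their own pace and stop on an object; "newtons" is the grip in N (left out, the last holds). Time passes only in rows, so rows that repeat a pose let the fingers close. It gives the time, the measured TCP pose, the force, the opening and the grip force at its end, in the units of the state.
- ctrl.read_state(): the state, without advancing time (a new reading comes with each control period).
- ctrl.snapshot(name): name is "scene" or "top"; returns a dict with "img" (420x560x3 uint8, red, green, blue), "fx", "fy", "cx", "cy" (pixels), "R" (3x3) and "t" (3): a world point X has camera coordinates R X + t. Camera axes: x right, y down, z forward; pixel columns grow to the right and rows downward; lengths in m; the calibration is good to about 2 mm. A picture is of the moment at which its call begins. There is no depth.
- ctrl.hand_in(): hands the job in; it is judged then, once.
The state is a dict: "time_s": time; "q": joint angles; "joint_velocities": joint speeds; "effort": joint torques, N m; "position": TCP position; "eef_rot": TCP orientation; "wrist_force": force on the tool from outside, world axes, zero at the start; "moment": the same for the moment, N m; "finger_gap": finger opening in m; "finger_force": force on a finger pad.
Only numpy, scipy, OpenCV 4.12 (cv2) and the standard library are available. Lean on these libraries where they do the work, as an engineer would, in place of code of your own. Each camera call takes 0.05 s, during which the arm holds its last target. There are 200 camera calls.

## Working session

There is one attempt and no reset: what is moved stays moved. The work goes in short steps, Python scripts to look and compute and a tool call to move; the robot and the scene stay as the last step left them, time stands still between calls to the robot, and variables do not carry over. Pictures are saved under pics/ and viewed, at most 10 in all, crops included, and the job is handed in when it is done.

Besides the shell and the picture viewer there is one more tool, called after ">>>" by a JSON object that holds its "api" and its "payload". play_rows: Moves the arm, as the interface text tells. Its arguments: {"type":"object","properties":{"commands":{"type":"array"},"newtons":{"type":"number"}},"required":["commands"]}

```bash
mkdir -p pics
python3 - <<'E'
from rig import ctrl
import cv2,pickle
d={}
for n in("scene","top"):
    s=ctrl.snapshot(n);d[n]=s
    cv2.imwrite(f"pics/{n}0.png",s["img"][:,:,::-1]); print(n,s["fx"],s["cx"],s["cy"],s["R"],s["t"])
pickle.dump(d,open("s0.pkl","wb"))
print(ctrl.read_state())
E
```

```text
scene 511.01433283199844 286.7263131700672 213.91362560565133 [[ 0.50486912 -0.86305914 -0.01536528]
 [-0.56956351 -0.31970006 -0.75722472]
 [ 0.64861743  0.39105089 -0.65297368]] [-0.38927118  0.259661    0.81908018]
top 504.19925996118707 286.2624660785096 216.29514324148292 [[ 0.02628713 -0.99959411 -0.01098224]
 [-0.98271754 -0.02382647 -0.18357159]
 [ 0.18323541  0.01561801 -0.98294499]] [-0.16161386  0.49169328  0.93647487]
{'time_s': 0.1, 'q': array([ 1.05421543e+00,  2.59270120e-01,  1.53597503e+00, -1.55885710e-05,
        1.34801578e+00, -2.02773057e-01]), 'joint_velocities': array([ 0.00040645, -0.00278159, -0.00367179, -0.0010294 , -0.00154992,
       -0.00191022]), 'effort': array([ 1.55614365e-03, -4.38201034e+01, -2.84645516e+01,  7.20586418e-02,
        3.61767970e-02, -1.02095902e-05]), 'position': array([0.16949179, 0.52270595, 0.21790029]), 'eef_rot': array([-2.86480644e-04,  1.56259151e-01,  9.87715739e-01, -7.83440770e-04]), 'wrist_force': array([ 0.98072162, -0.51406547, -0.19259752]), 'moment': array([ 0.02780663,  0.03027275, -0.01127026]), 'finger_force': 0.0, 'finger_gap': 0.09301061966059324}
```

View pics/scene0.png

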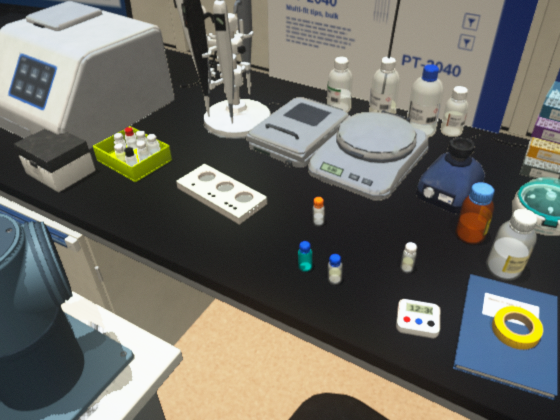

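View pics/top0.png

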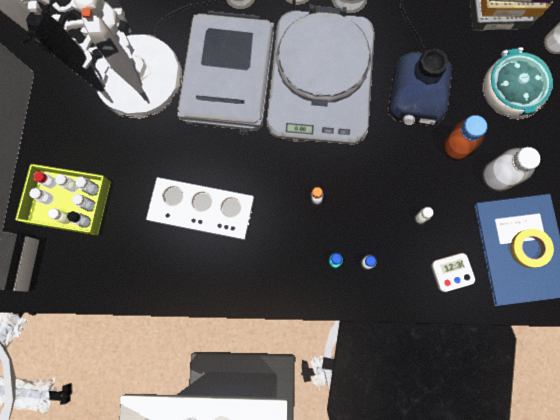

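The scene view shows the rack around (222,192), orange vial (318,210), turquoise look-alike (305,256), blue (335,268) and white (409,257). The top view shows the pockets at (173,196), (202,202) and (231,208), with one to three dots below them. In the top view the caps are blue (369,262), turquoise (336,260), orange (317,193) and white (425,215).

```bash
cat > h.py <<'E'
import numpy as np,cv2
def ray(s,u,v):
    R,t=np.array(s["R"]),np.array(s["t"])
    return -R.T@t, R.T@np.array([(u-s["cx"])/s["fx"],(v-s["cy"])/s["fy"],1])
def plane(s,p,z):
    o,d=ray(s,*p); return o+d*(z-o[2])/d[2]
def proj(s,X):
    c=np.array(s["R"])@X+np.array(s["t"]); return s["fx"]*c[0]/c[2]+s["cx"],s["fy"]*c[1]/c[2]+s["cy"]
def tri(s1,p1,s2,p2):
    A=[];b=[]
    for s,p in((s1,p1),(s2,p2)):
        o,d=ray(s,*p); d=d/np.linalg.norm(d); M=np.eye(3)-np.outer(d,d); A.append(M); b.append(M@o)
    return np.linalg.lstsq(np.vstack(A),np.hstack(b),rcond=None)[0]
def cap(s,box,h0,h1,smin=130,vmin=60):
    u0,v0,u1,v1=box; h=cv2.cvtColor(s["img"][v0:v1,u0:u1],cv2.COLOR_RGB2HSV)
    m=cv2.inRange(h,(h0,smin,vmin),(h1,255,255))
    n,l,st,c=cv2.connectedComponentsWithStats(m); i=1+st[1:,4].argmax()
    return c[i]+[u0,v0],st[i]+np.array([u0,v0,0,0,0])
E
python3 - <<'E'
import pickle; from h import *
d=pickle.load(open("s0.pkl","rb")); S,T=d["scene"],d["top"]
print("tcp px",proj(T,np.array([.17,.523,.218])),proj(S,np.array([.17,.523,.218])))
for n,bt,bs,h,z in(("blue",(355,248,385,278),(325,250,347,275),(105,130),.061),("orange",(305,180,330,210),(308,192,330,215),(3,20),.063)):
    (p,a),(q,b)=cap(T,bt,*h),cap(S,bs,*h)
    print(n,p,a,q,b,"tri",tri(S,q,T,p).round(4),"top@cap",plane(T,p,z-.006).round(4),"sc@cap",plane(S,q,z-.008).round(4))
g=cv2.cvtColor(T["img"],cv2.COLOR_RGB2HSV)
w=cv2.inRange(T["img"],(190,)*3,(255,)*3)[170:245,140:260]
c,_=cv2.findContours(w,cv2.RETR_CCOMP,cv2.CHAIN_APPROX_NONE)
for k in c:
    if cv2.contourArea(k)>100:
        (u,v),wh,an=cv2.minAreaRect(k);print("rect",u+140,v+170,wh,an,plane(T,(u+140,v+170),.02).round(4), [plane(T,x+[140,170],.02).round(3)[:2] for x in cv2.boxPoints(((u,v),wh,an))] if cv2.contourArea(k)>1500 else "")
crop=lambda s,b,k:cv2.resize(s["img"][b[1]:b[3],b[0]:b[2],::-1],None,fx=k,fy=k,interpolation=cv2.INTER_CUBIC)
a=crop(T,(140,170,260,245),6);b=crop(T,(300,180,390,280),3);e=crop(S,(290,190,360,290),3)
o=np.zeros((600,800,3),np.uint8);o=np.vstack([np.pad(a[:300*2][:450],((0,0),(0,80),(0,0)))]) 
cv2.imwrite("pics/rack.png",a)
r=np.zeros((300,500,3),np.uint8);r[:,:270]=b;r[:,280:490]=e;cv2.imwrite("pics/vials.png",r)
E
```

```text
tcp px (np.float64(-165.50863983723127), np.float64(396.487600939663)) (np.float64(-104.02589954388344), np.float64(126.58501090094813))
blue [370.45744681 260.45744681] [365 255  12  11  94] [334.57352941 259.39705882] [329 253  12  14 136] tri [ 0.4129 -0.311   0.0543] top@cap [ 0.4126 -0.3107  0.055 ] sc@cap [ 0.4143 -0.3107  0.053 ]
orange [316.94845361 191.73195876] [312 187  11  11  97] [318.07826087 201.72173913] [313 196  11  13 115] tri [ 0.5441 -0.2081  0.0546] top@cap [ 0.5431 -0.2075  0.057 ] sc@cap [ 0.5441 -0.2087  0.055 ]
rect 199.98077011108398 207.59615325927734 (100.60757446289062, 43.53778076171875) 11.309932708740234 [0.5138 0.0247 0.02  ] [array([0.488, 0.131]), array([0.576, 0.12 ]), array([ 0.54 , -0.082]), array([ 0.453, -0.068])]
```

View pics/rack.png

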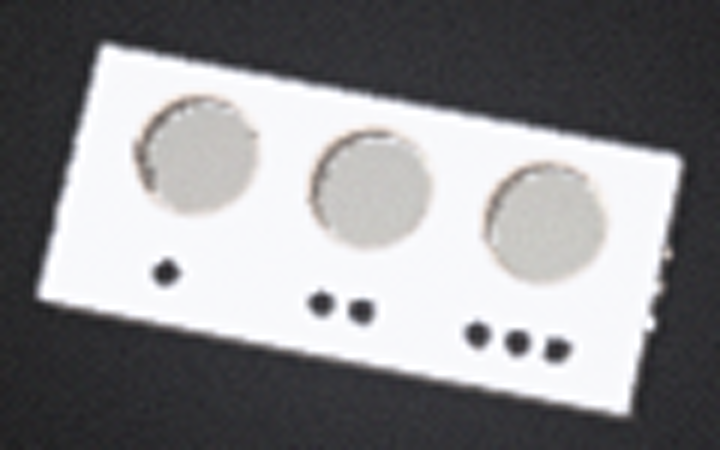

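View pics/vials.png

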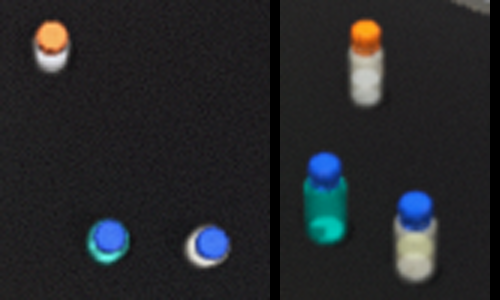

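```bash
cat >> h.py <<'E'
from scipy.spatial.transform import Rotation as Ro
def shift(st,*targets):
    w,x,y,z=st["eef_rot"]; R=Ro.from_quat([x,y,z,w]).as_matrix()
    print("yaw of tool y",np.degrees(np.arctan2(R[1,1],R[0,1])).round(2),"tilt",np.degrees(np.arccos(-R[2,2])).round(2))
    for t in targets: print(t,"->",(R.T@(np.array(t)-st["position"])).round(4))
E
python3 - <<'E'
import pickle; from h import *
from rig import ctrl
d=pickle.load(open("s0.pkl","rb")); T=d["top"];S=d["scene"]
h=cv2.cvtColor(T["img"],cv2.COLOR_RGB2GRAY)
m=(cv2.inRange(h,150,228))
m=cv2.morphologyEx(m,cv2.MORPH_OPEN,np.ones((5,5),np.uint8))[170:245,140:260]
n,l,s,c=cv2.connectedComponentsWithStats(m)
P=[]
for i in range(1,n):
    if s[i,4]>150: print(c[i]+[140,170],s[i],plane(T,c[i]+[140,170],.008).round(4),plane(T,c[i]+[140,170],.02).round(4))
for p in((173,195.5),(201.6,201.2),(230.8,207)): print(plane(T,p,.02).round(4))
# tops of two vial caps by circle: turquoise location
(p,a)=cap(T,(322,248,350,275),105,130);print("turq",plane(T,p,.055).round(4))
shift(ctrl.read_state(),(.38,.1,.22),(.413,-.311,.2),(.4132,-.3107,.12))
E
```

```text
[173.39160839 195.6048951 ] [ 25  16  18  20 286] [0.5398 0.0828 0.008 ] [0.5371 0.0799 0.02  ]
[201.83508772 201.65964912] [ 53  23  19  18 285] [0.5286 0.024  0.008 ] [0.526  0.0217 0.02  ]
[230.69453376 206.97106109] [ 81  27  20  20 311] [ 0.519  -0.0353  0.008 ] [ 0.5165 -0.0369  0.02  ]
[0.5373 0.0807 0.02  ]
[0.5269 0.0222 0.02  ]
[ 0.5165 -0.0371  0.02  ]
turq [ 0.4156 -0.2462  0.055 ]
yaw of tool y 72.02 tilt 0.1
(0.38, 0.1, 0.22) -> [-0.3307 -0.3371 -0.0017]
(0.413, -0.311, 0.2) -> [-0.489  -0.7178  0.0189]
(0.4132, -0.3107, 0.12) -> [-0.4891 -0.7173  0.0989]
```

>>> {"api": "play_rows", "payload": {"commands": [[-0.165,-0.168,-0.03,8,1],[-0.33,-0.337,-0.03,16,1],[-0.33,-0.337,-0.03,24,1],[-0.33,-0.337,-0.03,32,1],[-0.33,-0.337,-0.03,40,1],[-0.33,-0.337,-0.03,48,1],[-0.33,-0.337,-0.03,56,1],[-0.33,-0.337,-0.03,64,1],[-0.33,-0.337,-0.03,72,1],[-0.33,-0.337,-0.03,80,1],[-0.33,-0.337,-0.03,82,1],[-0.4,-0.5,-0.03,82,1],[-0.489,-0.717,0,82,1],[-0.489,-0.717,0.05,82,1],[-0.489,-0.717,0.08,82,1],[-0.489,-0.717,0.08,82,1],[-0.489,-0.717,0.08,82,1],[-0.489,-0.717,0.08,82,1],[-0.489,-0.717,0.08,82,1],[-0.489,-0.717,0.08,82,1]], "newtons": 12}}

```text
time_s: 2.1
position: [0.4128, -0.3127, 0.1369]
eef_rot: [-0.001, 0.767, 0.642, -0.0]
wrist_force: [0.5, 0.1, 0.0]
finger_gap: 0.0929
finger_force: 0.0
```

Run:
```python
from h import *
from rig import ctrl
a=ctrl.snapshot("scene")
cv2.imwrite("pics/a1.png",a["img"][150:330,200:470,::-1].repeat(2,0).repeat(2,1))
s=ctrl.read_state();print(s["position"],s["q"],s["time_s"],s["joint_velocities"].round(3))
shift(s,(.4132,-.3107,.08),(.4132,-.3107,.02))
```

```text
[ 0.41287321 -0.31569002  0.13575148] [-0.86637321  0.27781024  1.72502396 -0.00190792  1.13928462 -0.6881408 ] 2.15 [ 0.047 -0.057  0.048  0.013  0.048  0.069]
yaw of tool y -10.17 tilt 0.1
(0.4132, -0.3107, 0.08) -> [ 0.005  -0.0005  0.0557]
(0.4132, -0.3107, 0.02) -> [ 0.0051 -0.0004  0.1157]
```

View pics/a1.png

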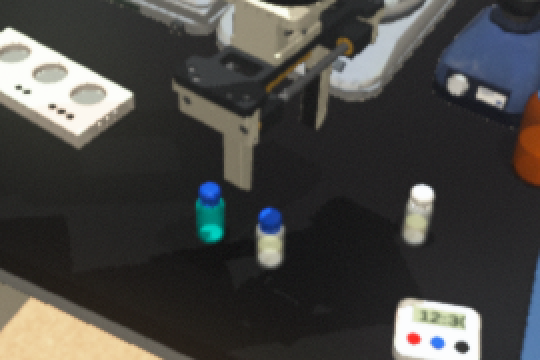

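The picture shows the gripper above and behind the blue vial (crop (268,240)), all vials standing. I'll let it settle and descend part way.

>>> {"api": "play_rows", "payload": {"commands": [[0,0,0.02,0,1],[0,0,0.04,0,1],[0,0,0.04,0,1],[0,0,0.04,0,1],[0,0,0.04,0,1],[0,0,0.04,0,1]]}}

```text
time_s: 2.75
position: [0.4142, -0.3102, 0.0998]
eef_rot: [0.001, 0.766, 0.643, 0.0]
wrist_force: [0.2, -0.3, -0.8]
finger_gap: 0.0929
finger_force: 0.0
```

Run:
```python
from h import *
from rig import ctrl
s=ctrl.read_state();print(s["position"],s["time_s"])
shift(s,(.4134,-.3107,.08),(.4134,-.3107,.02))
a=ctrl.snapshot("scene");cv2.imwrite("pics/a2.png",a["img"][170:300,260:400,::-1].repeat(4,0).repeat(4,1))
```

```text
[ 0.41416142 -0.31016817  0.0998414 ] 2.75
yaw of tool y -9.96 tilt 0.12
(0.4134, -0.3107, 0.08) -> [-0.0006 -0.0007  0.0198]
(0.4134, -0.3107, 0.02) -> [-0.0005 -0.0008  0.0798]
```

View pics/a2.png

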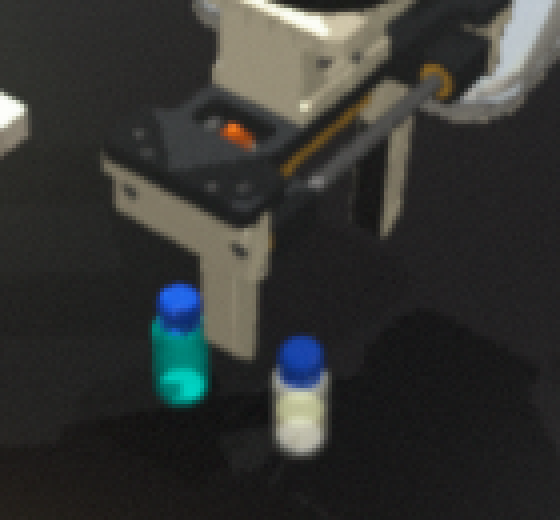

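The fingers straddle the blue vial (crop (300,395)); the near finger is at crop (235,350), clear of the turquoise vial. Descend and grip.

>>> {"api": "play_rows", "payload": {"commands": [[0,-0.001,0.03,0,1],[0,-0.001,0.055,0,1],[0,-0.001,0.07,0,1],[0,-0.001,0.08,0,1],[0,-0.001,0.08,0,0.5],[0,-0.001,0.08,0,0],[0,-0.001,0.08,0,-0.3],[0,-0.001,0.08,0,-0.6],[0,-0.001,0.08,0,-0.8],[0,-0.001,0.08,0,-0.8],[0,-0.001,0.08,0,-0.8],[0,-0.001,0.08,0,-0.8],[0,-0.001,0.08,0,-0.8]], "newtons": 12}}

```text
time_s: 4.1
position: [0.4126, -0.3096, 0.0187]
eef_rot: [0.0, 0.766, 0.643, 0.0]
wrist_force: [0.3, 0.3, -0.6]
finger_gap: 0.0265
finger_force: 11.9
```

>>> {"api": "play_rows", "payload": {"commands": [[0,0,-0.02,0,-0.8],[0,0,-0.05,0,-0.8],[0,0,-0.09,0,-0.8],[0,0,-0.12,0,-0.8],[0,0,-0.12,0,-0.8],[0,0,-0.12,0,-0.8]]}}

```text
time_s: 4.7
position: [0.4127, -0.3097, 0.1389]
eef_rot: [0.001, 0.766, 0.643, -0.0]
wrist_force: [-0.7, -0.2, -1.3]
finger_gap: 0.0264
finger_force: 11.9
```

Run:
```python
from h import *
from rig import ctrl
s=ctrl.read_state();print(s["position"],s["finger_gap"],s["finger_force"])
shift(s,(.5372,.0803,.139),(.5372,.0803,.07),(.5372,.0803,.027))
```

```text
[ 0.41266088 -0.30968039  0.13891571] 0.026445223721738707 11.85462269349955
yaw of tool y -9.98 tilt 0.07
(0.5372, 0.0803, 0.139) -> [ 4.057e-01  5.510e-02 -3.000e-04]
(0.5372, 0.0803, 0.07) -> [0.4057 0.055  0.0687]
(0.5372, 0.0803, 0.027) -> [0.4057 0.055  0.1117]
```

>>> {"api": "play_rows", "payload": {"commands": [[0.01,0.001,-0.01,0,-0.8],[0.03,0.004,-0.01,0,-0.8],[0.06,0.008,-0.01,0,-0.8],[0.1,0.014,-0.01,0,-0.8],[0.14,0.019,-0.01,0,-0.8],[0.18,0.024,-0.01,0,-0.8],[0.22,0.03,-0.01,0,-0.8],[0.26,0.035,-0.01,0,-0.8],[0.3,0.041,-0.01,0,-0.8],[0.34,0.046,0,0,-0.8],[0.37,0.05,0.01,0,-0.8],[0.39,0.053,0.03,0,-0.8],[0.4,0.054,0.05,0,-0.8],[0.405,0.055,0.06,0,-0.8],[0.406,0.055,0.06,0,-0.8],[0.406,0.055,0.06,0,-0.8],[0.406,0.055,0.06,0,-0.8],[0.406,0.055,0.06,0,-0.8]]}}

```text
time_s: 6.5
position: [0.5377, 0.0801, 0.0796]
eef_rot: [0.001, 0.766, 0.643, 0.001]
wrist_force: [-0.1, -0.5, -0.9]
finger_gap: 0.0263
finger_force: 11.9
```

Run:
```python
from h import *
from rig import ctrl
s=ctrl.read_state();print(s["position"],s["finger_gap"],s["finger_force"])
shift(s,(.5372,.0803,.027))
a=ctrl.snapshot("scene");cv2.imwrite("pics/a3.png",a["img"][110:250,150:300,::-1].repeat(4,0).repeat(4,1))
```

```text
[0.53768592 0.08009053 0.07960678] 0.026322449402433817 11.854649352617344
yaw of tool y -10.04 tilt 0.1
(0.5372, 0.0803, 0.027) -> [ 0.0001 -0.0006  0.0526]
```

View pics/a3.png

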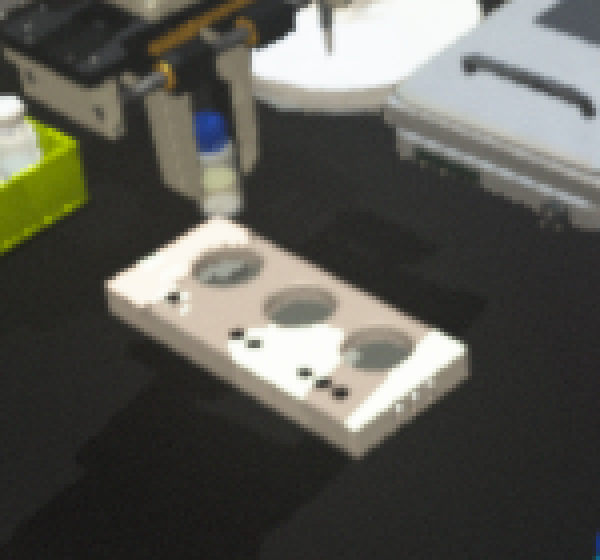

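The vial hangs upright, apparently straight above the one-dot pocket (crop (226,268)). Lower it.

>>> {"api": "play_rows", "payload": {"commands": [[0,0,0.02,0,-0.8],[0,0,0.035,0,-0.8],[0,0,0.044,0,-0.8],[0,0,0.048,0,-0.8],[0,0,0.051,0,-0.8],[0,0,0.053,0,-0.8],[0,0,0.053,0,-0.8],[0,0,0.053,0,-0.8],[0,0,0.053,0,-0.8]]}}

```text
time_s: 7.45
position: [0.538, 0.0807, 0.0264]
eef_rot: [0.001, 0.766, 0.643, 0.001]
wrist_force: [1.0, -0.3, 3.4]
finger_gap: 0.0265
finger_force: 12.0
```

>>> {"api": "play_rows", "payload": {"commands": [[0,0,0,0,-0.3],[0,0,0,0,-0.2],[0,0,0,0,0],[0,0,0,0,0.2],[0,0,0,0,0.2],[0,0,-0.01,0,0.2],[0,0,-0.03,0,0.2],[0,0,-0.06,0,0.2],[0,0,-0.1,0,0.5],[0,0,-0.13,0,1],[0,0,-0.13,0,1],[0,0,-0.13,0,1],[0,0,-0.13,0,1]]}}

```text
time_s: 8.75
position: [0.5361, 0.0807, 0.1547]
eef_rot: [-0.001, 0.766, 0.643, -0.001]
wrist_force: [0.1, -1.0, -0.3]
finger_gap: 0.0905
finger_force: 0.0
```

Run:
```python
from h import *
from rig import ctrl
s=ctrl.read_state();print(s["position"],s["finger_gap"],s["time_s"],s["q"])
shift(s,(.5440,-.208,.156),(.5440,-.208,.1),(.5440,-.208,.020))
a=ctrl.snapshot("scene");cv2.imwrite("pics/a4.png",a["img"][110:290,150:350,::-1].repeat(3,0).repeat(3,1))
```

```text
[0.53608628 0.08073136 0.15465289] 0.09052865287315978 8.75 [-5.63280642e-02  2.97629292e-01  1.64572044e+00 -4.66266409e-05
  1.20041108e+00  1.17926104e-01]
yaw of tool y -9.98 tilt 0.12
(0.544, -0.208, 0.156) -> [-0.283   0.0578 -0.0014]
(0.544, -0.208, 0.1) -> [-0.283   0.058   0.0546]
(0.544, -0.208, 0.02) -> [-0.2829  0.0581  0.1346]
```

View pics/a4.png

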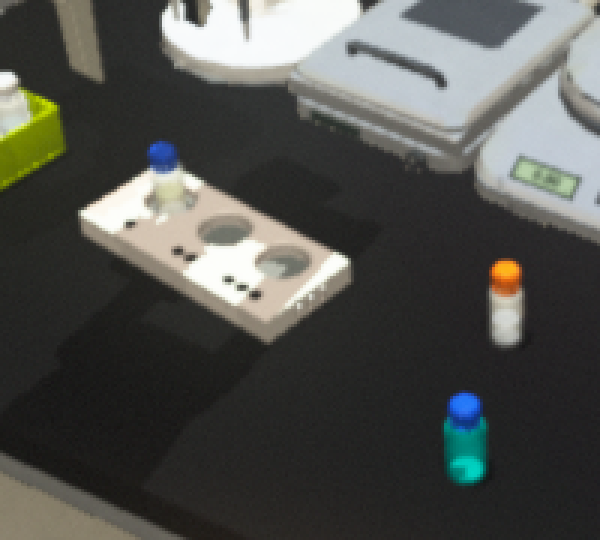

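Blue vial stands upright in the one-dot pocket (crop (170,185)); orange at crop (507,305) is undisturbed. I'll go to it with the fingers partly open, keeping clear of the balance.

>>> {"api": "play_rows", "payload": {"commands": [[-0.02,0.004,0,0,0.4],[-0.06,0.012,0,0,0.4],[-0.1,0.02,0,0,0.4],[-0.15,0.03,0,0,0.4],[-0.2,0.04,0,0,0.4],[-0.24,0.049,0,0,0.4],[-0.27,0.055,0.02,0,0.4],[-0.283,0.058,0.04,0,0.4],[-0.283,0.058,0.054,0,0.4],[-0.283,0.058,0.054,0,0.4],[-0.283,0.058,0.054,0,0.4],[-0.283,0.058,0.054,0,0.4],[-0.283,0.058,0.054,0,0.4]]}}

```text
time_s: 10.1
position: [0.5457, -0.2078, 0.1025]
eef_rot: [0.001, 0.766, 0.643, 0.0]
wrist_force: [0.5, 0.2, 0.1]
finger_gap: 0.065
finger_force: 0.0
```

Run:
```python
from h import *
from rig import ctrl
s=ctrl.read_state();print(s["position"],s["finger_gap"],s["time_s"])
shift(s,(.5440,-.208,.1),(.5440,-.208,.020))
a=ctrl.snapshot("scene");cv2.imwrite("pics/a5.png",a["img"][110:290,220:420,::-1].repeat(3,0).repeat(3,1))
print(plane(a,(320,185),.03))
```

```text
[ 0.545742   -0.20780666  0.10253079] 0.06495241593232455 10.1
yaw of tool y -9.93 tilt 0.09
(0.544, -0.208, 0.1) -> [-0.0005 -0.0017  0.0025]
(0.544, -0.208, 0.02) -> [-0.0004 -0.0018  0.0825]
[ 0.62537985 -0.17159557  0.03      ]
```

View pics/a5.png

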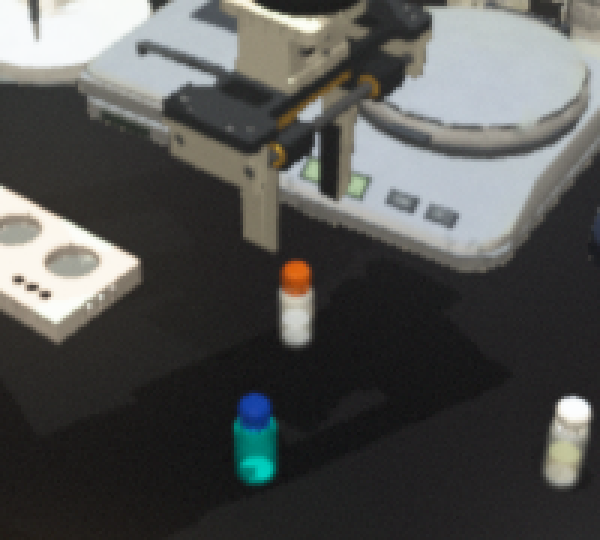

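The fingers straddle the orange vial (crop (297,303)), clear of the balance. Descend and grip.

>>> {"api": "play_rows", "payload": {"commands": [[0,-0.002,0.02,0,0.4],[0,-0.002,0.04,0,0.4],[0,-0.002,0.06,0,0.4],[0,-0.002,0.075,0,0.4],[0,-0.002,0.082,0,0.4],[0,-0.002,0.082,0,0.4],[0,-0.002,0.082,0,0],[0,-0.002,0.082,0,-0.3],[0,-0.002,0.082,0,-0.6],[0,-0.002,0.082,0,-0.8],[0,-0.002,0.082,0,-0.8],[0,-0.002,0.082,0,-0.8],[0,-0.002,0.082,0,-0.8]], "newtons": 12}}

```text
time_s: 11.45
position: [0.5433, -0.2078, 0.0198]
eef_rot: [0.0, 0.766, 0.643, 0.0]
wrist_force: [0.2, -0.0, 0.6]
finger_gap: 0.0242
finger_force: 12.0
```

>>> {"api": "play_rows", "payload": {"commands": [[0,0,-0.02,0,-0.8],[0,0,-0.05,0,-0.8],[0,0,-0.09,0,-0.8],[0,0,-0.12,0,-0.8],[0,0,-0.12,0,-0.8],[0,0,-0.12,0,-0.8]]}}

```text
time_s: 12.05
position: [0.5433, -0.2078, 0.14]
eef_rot: [0.001, 0.766, 0.643, 0.0]
wrist_force: [0.1, -0.4, -0.8]
finger_gap: 0.0241
finger_force: 12.0
```

Run:
```python
from h import *
from rig import ctrl
s=ctrl.read_state();print(s["position"],s["finger_gap"],s["finger_force"])
shift(s,(.5268,.0218,.139),(.5268,.0218,.08))
```

```text
[ 0.54334582 -0.20779979  0.14000921] 0.024059941019530736 11.99893187384987
yaw of tool y -9.98 tilt 0.07
(0.5268, 0.0218, 0.139) -> [ 0.2233 -0.0561  0.0008]
(0.5268, 0.0218, 0.08) -> [ 0.2233 -0.0562  0.0598]
```

>>> {"api": "play_rows", "payload": {"commands": [[0.01,-0.002,0,0,-0.8],[0.03,-0.007,0,0,-0.8],[0.06,-0.015,0,0,-0.8],[0.1,-0.025,0,0,-0.8],[0.14,-0.035,0,0,-0.8],[0.17,-0.043,0.0,0,-0.8],[0.195,-0.049,0.01,0,-0.8],[0.21,-0.053,0.02,0,-0.8],[0.22,-0.056,0.04,0,-0.8],[0.223,-0.056,0.055,0,-0.8],[0.223,-0.056,0.06,0,-0.8],[0.223,-0.056,0.06,0,-0.8],[0.223,-0.056,0.06,0,-0.8],[0.223,-0.056,0.06,0,-0.8]]}}

```text
time_s: 13.45
position: [0.5273, 0.0211, 0.0802]
eef_rot: [0.0, 0.766, 0.643, 0.0]
wrist_force: [0.4, 0.3, -1.2]
finger_gap: 0.024
finger_force: 12.0
```

Run:
```python
from h import *
from rig import ctrl
s=ctrl.read_state();print(s["position"],s["finger_gap"],s["finger_force"])
shift(s,(.5268,.0218,.0278))
```

```text
[0.52728161 0.02112204 0.08024195] 0.02399638768874017 11.998933042323188
yaw of tool y -10.02 tilt 0.07
(0.5268, 0.0218, 0.0278) -> [ 0.0006 -0.0007  0.0524]
```

>>> {"api": "play_rows", "payload": {"commands": [[0,0,0.02,0,-0.8],[0,0,0.035,0,-0.8],[0,0,0.044,0,-0.8],[0,0,0.048,0,-0.8],[0,0,0.051,0,-0.8],[0,0,0.053,0,-0.8],[0,0,0.053,0,-0.8],[0,0,0.053,0,-0.8],[0,0,0.053,0,-0.8]]}}

```text
time_s: 14.35
position: [0.5273, 0.0215, 0.0276]
eef_rot: [0.001, 0.766, 0.643, 0.0]
wrist_force: [-1.0, 0.2, 5.9]
finger_gap: 0.024
finger_force: 12.0
```

Light bottom contact (6 N). Release and retreat.

>>> {"api": "play_rows", "payload": {"commands": [[0,0,0,0,-0.3],[0,0,0,0,-0.2],[0,0,0,0,0],[0,0,0,0,0.2],[0,0,0,0,0.2],[0,0,-0.01,0,0.2],[0,0,-0.03,0,0.2],[0,0,-0.06,0,0.2],[0,0,-0.1,0,0.2],[0,0,-0.14,0,0.2],[-0.03,0,-0.16,0,0.2],[-0.07,-0.05,-0.18,0,0.2],[-0.1,-0.1,-0.18,0,0.2],[-0.12,-0.12,-0.18,0,0.2],[-0.12,-0.12,-0.18,0,0.2],[-0.12,-0.12,-0.18,0,0.2]]}}

```text
time_s: 15.95
position: [0.3875, -0.0764, 0.2077]
eef_rot: [0.001, 0.767, 0.642, 0.001]
wrist_force: [1.3, 0.8, 0.2]
finger_gap: 0.0556
finger_force: 0.0
```

Run:
```python
from h import *
from rig import ctrl
a=ctrl.snapshot("scene");b=ctrl.snapshot("top")
o=np.vstack([a["img"][120:290,150:430],b["img"][140:290,140:420]])
cv2.imwrite("pics/a6.png",cv2.resize(o[:,:,::-1],None,fx=1.85,fy=1.85))
s=ctrl.read_state();print(s["position"],s["time_s"])
```

```text
[ 0.38875847 -0.07576524  0.20730289] 16.05
```

View pics/a6.png

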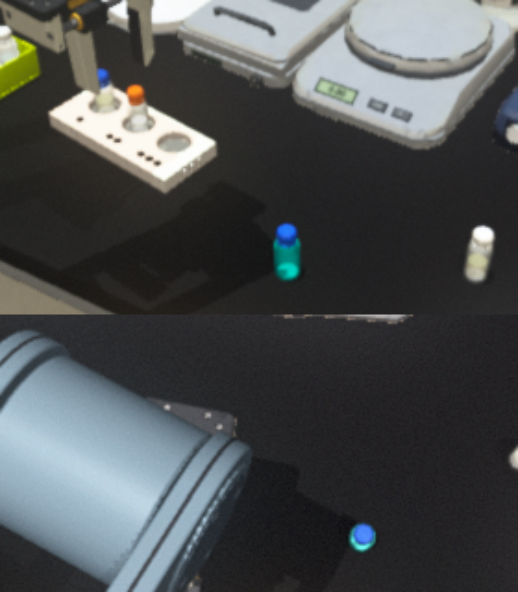

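Both vials stand upright in their pockets: blue at (103,90) by one dot, orange at (136,107) by two dots. The turquoise and white vials are undisturbed and the gripper is clear.

```bash
python3 -c "
from rig import ctrl
print(ctrl.hand_in())"
```

```text
the job is handed in; nothing more can be done
None
```

The job is handed in at about 16 s: the blue-capped vial was loaded first into the one-dot pocket and the orange-capped one into the two-dot pocket, both upright and released, and the white and turquoise vials were left standing.

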